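# Park a quadcopter's front propellers along their arms

### The job

The drone on the bench is about to be packed in its case. Its two rear propellers are already parked, with their blades lying straight along their arms; park the two propellers at the camera end the same way, each along its own arm, by gently pushing a blade round with a fingertip. Do not lift, shift or press hard on the drone, leave the rear propellers parked and everything else on the bench where it is.

Things in the scene. Friction and masses are not known exactly. Their poses are not given: they have to be found in the camera images.
- drone: loose grey X-shaped quadcopter, 0.55 kg, on four rubber feet. Origin on the bench under its middle; x axis forward to the camera with a round lens at one end, y to its left, z up; any heading. Motors (28 mm across, tops 57 mm above the bench) at x, y = +-78 mm. Arms run diagonally, 20 mm wide, tops 33 mm up. Body 110 x 42 mm, 46 mm high: only motors and propellers are higher.
- fl_prop: front left two-blade black propeller, 128 mm tip to tip, blades 13 mm wide, 5 mm high. Origin: hub centre at mid-blade height, 63 mm above the bench, on the upright axis about which it turns freely either way; x runs along the blades (both alike: x and -x mean the same), z up. Drag about 0.5 N at 42 mm from the hub; stays where left. Starts 34 to 90 degrees off its arm.
- fl_arm (a point): front left arm: fixed point on the drone at the root of that motor, straight below the hub, 32.5 mm above the bench; x axis points outward along this arm (from the drone's middle through the motor), z up
- fr_prop: front right two-blade black propeller, 128 mm tip to tip, blades 13 mm wide, 5 mm high. Origin: hub centre at mid-blade height, 63 mm above the bench, on the upright axis about which it turns freely either way; x runs along the blades (both alike: x and -x mean the same), z up. Drag about 0.5 N at 42 mm from the hub; stays where left. Starts 34 to 90 degrees off its arm.
- fr_arm (a point): front right arm: fixed point on the drone at the root of that motor, straight below the hub, 32.5 mm above the bench; x axis points outward along this arm (from the drone's middle through the motor), z up
- rl_prop: rear left two-blade black propeller, 128 mm tip to tip, blades 13 mm wide, 5 mm high. Origin: hub centre at mid-blade height, 63 mm above the bench, on the upright axis about which it turns freely either way; x runs along the blades (both alike: x and -x mean the same), z up. Drag about 0.5 N at 42 mm from the hub; stays where left. Already parked along its arm at the start.
- rl_arm (a point): rear left arm: fixed point on the drone at the root of that motor, straight below the hub, 32.5 mm above the bench; x axis points outward along this arm (from the drone's middle through the motor), z up
- rr_prop: rear right two-blade black propeller, 128 mm tip to tip, blades 13 mm wide, 5 mm high. Origin: hub centre at mid-blade height, 63 mm above the bench, on the upright axis about which it turns freely either way; x runs along the blades (both alike: x and -x mean the same), z up. Drag about 0.5 N at 42 mm from the hub; stays where left. Already parked along its arm at the start.
- rr_arm (a point): rear right arm: fixed point on the drone at the root of that motor, straight below the hub, 32.5 mm above the bench; x axis points outward along this arm (from the drone's middle through the motor), z up
- battery: loose battery pack 74 x 36 x 28 mm, grey and white with a yellow plug; to be left alone. Origin at the centre of its underside, z up
- screwdriver: loose black-handled screwdriver, 160 mm long, lying, 26 mm high; to be left alone. Origin at the centre of its underside, z up
- spare_motor: loose spare motor, 28 mm across, 36 mm high with its shaft; to be left alone. Origin at the centre of its underside, z up
- screw_tray: loose clear tray of screws, 80 x 55 x 22 mm; to be left alone. Origin at the centre of its underside, z up
- multimeter: red multimeter 150 x 75 x 45 mm, lying to the right of the work; to be left alone. Origin at the centre of its underside, z up
- mug: white mug, 80 mm across, 95 mm high, to the left of the work; to be left alone. Origin at the centre of its underside, z up

How it is judged:
At the end, for the whole second after the job is handed in: All four propellers lie along their own arms within 8 degrees and are at rest; the drone stands level, within 25 mm of where it was (angle between the x axis of fl_prop and the x axis of fl_arm, either way round below 0.14 rad and angle between the x axis of fr_prop and the x axis of fr_arm, either way round below 0.14 rad and angle between the x axis of rl_prop and the x axis of rl_arm, either way round below 0.14 rad and angle between the x axis of rr_prop and the x axis of rr_arm, either way round below 0.14 rad and angular speed of each of fl_prop, fr_prop, rl_prop, rr_prop below 0.1 rad/s and distance of drone from where it was at the start of the episode below 0.025 m and angle between drone's own z axis and vertical below 0.05 rad); the robot touches nothing.
It fails at once if the drone is lifted, tipped or shifted more than 25 mm (height (world z) of drone above 0.01 m or angle between drone's own z axis and vertical above 0.12 rad or distance of drone from where it was at the start of the episode above 0.025 m).
It fails at once if the drone or a propeller is pushed or pressed with more than 15 N (contact force between the arm and drone above 15 N).
It fails at once if a finger pushes or presses the drone or a propeller with more than 15 N (contact force between the fingers and drone above 15 N).
It fails at once if a parked rear propeller is turned away from its arm (angle between the x axis of rl_prop and the x axis of rl_arm, either way round above 0.3 rad or angle between the x axis of rr_prop and the x axis of rr_arm, either way round above 0.3 rad).
It fails at once if a bystander is moved more than 30 mm or lifted (distance of any of battery, screwdriver, spare_motor, screw_tray, multimeter, mug from where it was at the start of the episode above 0.03 m).
It also fails if it takes over 45 s, if anything falls off the work surface, if the arm or the gripper's body presses on something with over 40 N, if the wrist force passes 120 N, or if a joint passes its speed limit or range.

### The arm

A 7-joint arm with a two-finger parallel gripper is mounted at the origin on the work surface. World frame = base frame: x ahead of the robot, y to its left, z up, the work surface at z = 0. Lengths are in m, angles in rad, forces in N, time in s.
With the tool pointing down it reaches from about 0.425 to 0.875 m from the base axis. Payload 4.7 kg.
Tool frame: the origin (TCP) lies at the very end of the fingers, on their centre line; the grasp point (between the pads) lies 19 mm behind it; z points along the fingers, y is the direction in which the jaws open and shut (so a half turn about z gives the same grasp; the last joint's range is limited). The gripper opens to 87 mm and grips with 3 to 60 N. Pads are 19 mm wide; open, the fingers measure 117 mm over their backs; the gripper's body (75 mm by 190 mm) begins 51 mm behind the grasp point.
Start: joints at [1.326, 0.321, -0.07, 1.45, 0.023, 1.371, -0.057], TCP at [0.166, -0.628, 0.223] pointing down, gripper open.
Joint ranges: [-2.86, 2.86], [-0.3, 2.09], [-1.38, 1.24], [0.06, 2.45], [-1.56, 4.7], [0.09, 2.05], [-2.69, 2.69]. Speed limits (rad/s): [2.57, 2.57, 3.14, 3.14, 3.14, 3.14, 3.14].

### API

Orientations are given as a rotation vector (axis times angle).
In Python, from bench import * gives the robot as it stands.
- The arm moves only by the shell command python3 -m jog 'ROWS' [OPENING] [FORCE]. ROWS is JSON, a list of rows, each a list of 4 numbers: the shift along the world's x, y, z in mm, then the turn about the world's z in rad. In form: [[x, y, z, twist], ...]. A call has exactly 8 rows; each row is the pose to reach, as a shift and turn from the pose commanded when the call began; what a row does not reach only later rows make up. A row lasts 1/8 s, in which the tool goes at most 62.5 mm and 10.7 degrees, less where a joint would pass 70% of its speed; a pose out of reach is approached as far as the arm can. A call with a gripper value outside its range is refused whole. OPENING is the opening, from -1 (shut) to 1 (fully open), set as the call begins (- or left out, the last holds). The fingers move at their own pace and stop on an object; FORCE is the grip in N (left out, the last holds). Time passes only in rows, so rows that repeat a pose let the fingers close, or fill a call up. It gives the time, the measured TCP pose, the force and the opening at its end, in the units of the state.
- get_state(): the state, without advancing time (a new reading comes with each control period).
- get_image(name): name is "scene" or "top"; returns a dict with "image" (420x560x3 uint8, red, green, blue), "fx", "fy", "cx", "cy" (pixels), "D" ([k1, k2, p1, p2, k3] as OpenCV has them; the pictures are not rectified), "position" and "rotation" of the camera in the world. Camera axes: x right, y down, z forward; pixel columns grow to the right and rows downward; lengths in m; the calibration is good to about 2 mm. A picture is of the moment at which its call begins. There is no depth.
- close_job(): hands the job in, once; it reports no verdict.
The state is a dict: "time": time; "joint_positions": joint angles; "qd": joint speeds; "joint_torque": joint torques, N m; "position": TCP position; "tool_rot": TCP orientation; "ft_force": force on the tool from outside, world axes, zero at the start; "torque": the same for the moment, N m; "grip_width": opening from 0.0 (shut) to 1.0 (fully open).
Only numpy, scipy, OpenCV 4.12 (cv2) and the standard library are available. Lean on these libraries where they do the work, as an engineer would, in place of code of your own. Each camera call takes 0.05 s, during which the arm holds its last target. There are 200 camera calls.

## Working session

There is one attempt and no reset: what is moved stays moved. The work goes in short steps, Python scripts to look and compute and a shell command to move; the robot and the scene stay as the last step left them, time stands still between calls to the robot, and variables do not carry over. Pictures are saved under pics/ and viewed, about 8 in all and at most 12, crops included, and the job is handed in when it is done.

```bash
mkdir -p pics
cat > h.py <<'E'
from bench import *
import numpy as np, cv2
def cam(n):
    c=get_image(n); c['K']=np.array([[c['fx'],0,c['cx']],[0,c['fy'],c['cy']],[0,0,1.]]); return c
def ray(c,uv):
    p=cv2.undistortPoints(np.array(uv,float).reshape(-1,1,2),c['K'],np.array(c['D'],float)).reshape(-1,2)
    return np.c_[p,np.ones(len(p))]@np.array(c['rotation']).T
def at(c,uv,z):
    d=ray(c,uv);o=np.array(c['position']);return o+d*((z-o[2])/d[:,2])[:,None]
def proj(c,P):
    R=np.array(c['rotation']);rv=cv2.Rodrigues(R.T)[0]
    return cv2.projectPoints(np.array(P,float).reshape(-1,3),rv,-R.T@np.array(c['position']),c['K'],np.array(c['D'],float))[0].reshape(-1,2)
def tri(c1,u1,c2,u2):
    a=ray(c1,u1)[0];b=ray(c2,u2)[0];o1=np.array(c1['position']);o2=np.array(c2['position'])
    s=np.linalg.lstsq(np.c_[a,-b],o2-o1,rcond=None)[0];p=o1+a*s[0];q=o2+b*s[1]
    return (p+q)/2,np.linalg.norm(p-q)
E
python3 - <<'E'
from h import *
for n in('scene','top'):
    c=cam(n);print(n,c['position'],np.round(c['rotation'],3).tolist(),c['fx'])
    cv2.imwrite(f'pics/{n}0.png',cv2.resize(c['image'][:,:,::-1],(800,600),interpolation=cv2.INTER_CUBIC))
print(get_state())
E
```

```text
scene [1.091607   0.54915231 0.84894095] [-0.975, -2.494, 1.023] 399.8900151608432
top [ 0.45831796 -0.01472969  1.28678912] [-2.154, 2.19, -0.07] 396.4237634946207
{'time': 0.1, 'joint_positions': array([ 1.32612312,  0.32175511, -0.07010735,  1.45156106,  0.02258572,
        1.37079361, -0.05688642]), 'qd': array([ 1.32980642e-03, -9.77565162e-04, -5.37166476e-05, -2.71493563e-03,
       -2.75125543e-04, -9.00892078e-04, -1.24476767e-03]), 'joint_torque': array([-1.94095164e-04, -4.92568374e+01, -4.05911906e-01, -3.13400209e+01,
       -6.42851391e-02,  3.94415448e-02,  8.72766827e-05]), 'position': array([ 0.16617572, -0.62788348,  0.22156296]), 'tool_rot': array([-3.11363009e+00, -4.05220619e-01,  4.62566058e-04]), 'ft_force': array([-0.4872766 ,  0.56120369, -0.41336701]), 'torque': array([-0.03690828,  0.00406626,  0.06941943]), 'grip_width': 1.000963500006412}
```

View pics/top0.png

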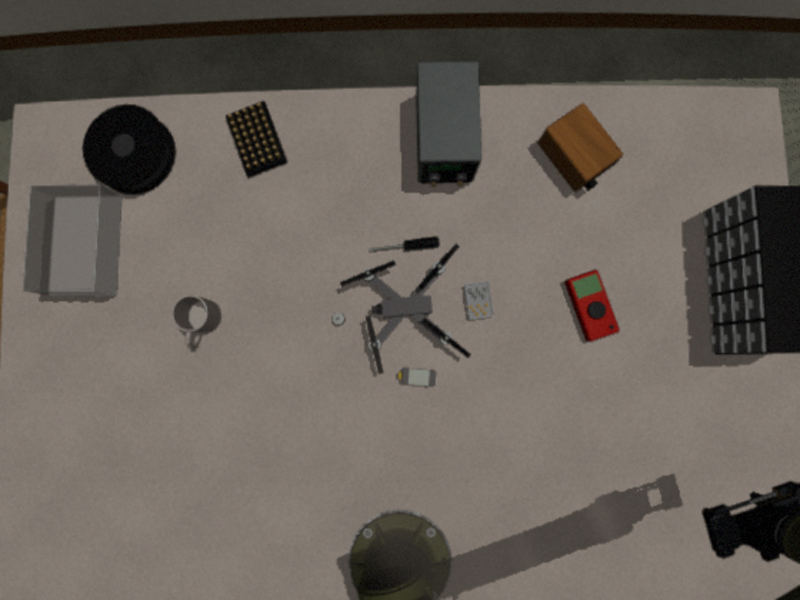

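View pics/scene0.png

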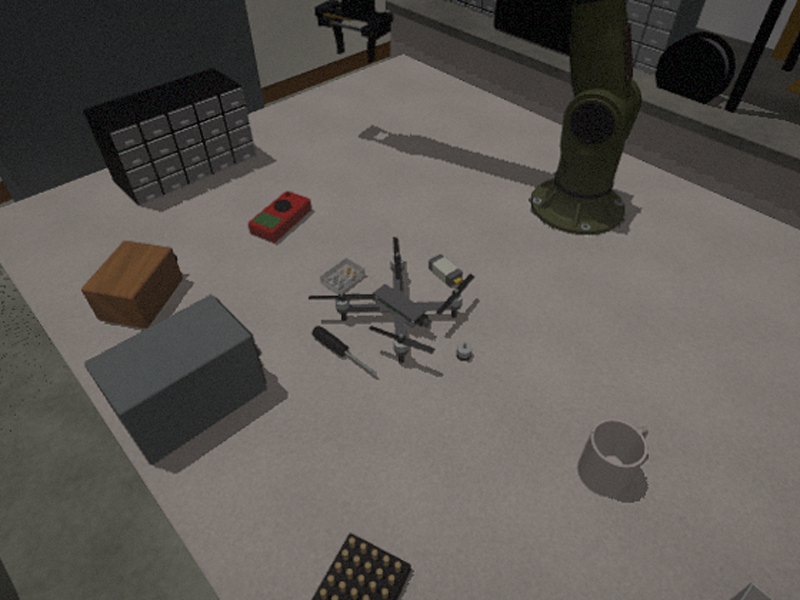

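The top view shows the drone at about (405,305), with its camera pointing left (+y). The front-left prop is near (374,345) and the front-right near (367,273). The battery, motor, tray and screwdriver are close around it. Next I'll crop both views for measuring.

```bash
sed -i "s/c=get_image(n);/c=get_image(n); c['rotation']=cv2.Rodrigues(np.array(c['rotation'],float))[0] if np.size(c['rotation'])==3 else np.array(c['rotation']);/" h.py
python3 - <<'E'
from h import *
def crop(n,x0,y0,k):
    im=np.mean([cam(n)['image'].astype(float) for _ in range(6)],0)
    o=cv2.resize(np.clip(im[y0:y0+100,x0:x0+133]*1.6,0,255).astype(np.uint8)[:,:,::-1],None,fx=k,fy=k,interpolation=cv2.INTER_CUBIC)
    for i in range(0,133,20): cv2.putText(o,str(x0+i),(i*k,10),0,.35,(0,255,255));cv2.line(o,(i*k,12),(i*k,18),(0,255,255))
    for i in range(0,100,20): cv2.putText(o,str(y0+i),(0,i*k+4),0,.35,(0,255,255))
    cv2.imwrite(f'pics/c{n}.png',o); np.save(n+'.npy',im)
crop('top',220,160,6); crop('scene',205,155,6)
E
```

```text
(no output)
```

View pics/ctop.png

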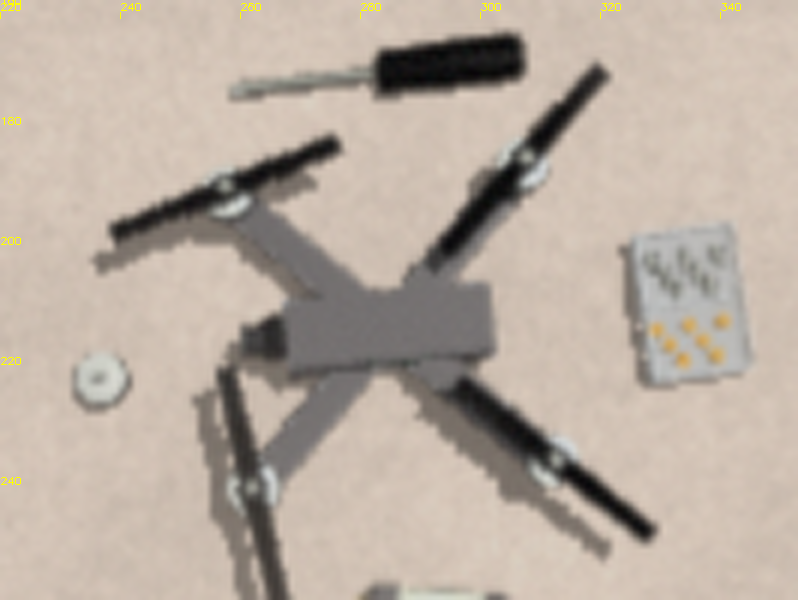

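View pics/cscene.png

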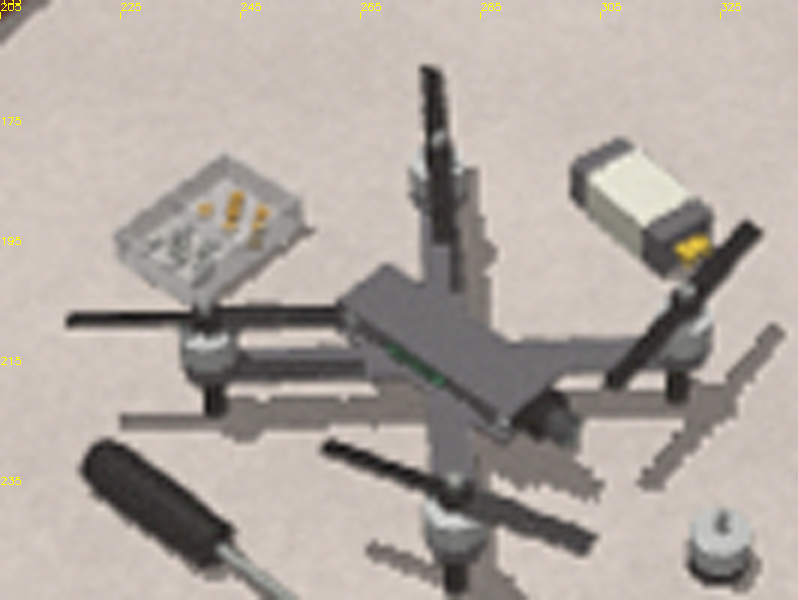

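Run:
```python
from h import *
t=cam('top');s=cam('scene')
f=lambda x0,y0,L:np.array([[x0+a/6,y0+b/6] for a,b in L])-.4
T=f(220,160,[(252,486),(226,186),(556,458),(524,158)]);S=f(205,155,[(684,292),(455,488),(437,140),(205,316)])
P=[]
for n,a,b in zip(('fl','fr','rl','rr'),T,S):
    p,e=tri(t,a,s,b);P.append(p);print(n,p.round(4),'gap',round(e,4),'top@66',at(t,[a],.066)[0].round(4))
H=at(t,T,.066)[:,:2]
# rigid fit
M=np.array([[.078,.078],[.078,-.078],[-.078,.078],[-.078,-.078]])
c=H.mean(0);z=((H-c)@[1,1j]*np.conj(M@[1,1j])).sum();th=np.angle(z);print('centre',c,'heading',th,np.degrees(th))
R=np.array([[np.cos(th),-np.sin(th)],[np.sin(th),np.cos(th)]]);F=c+M@R.T;print('fit hubs',F.round(4).tolist(),'resid mm',((H-F)*1e3).round(1).tolist())
tips=at(t,f(220,160,[(225,370),(282,615),(112,233),(340,145),(455,380),(653,538),(430,265),(602,70)]),.063)[:,:2]
for i,n in enumerate(('fl','fr','rl','rr')):
    d=tips[2*i+1]-tips[2*i];a=np.degrees(np.arctan2(d[1],d[0]));m=M[i]@R.T;b=np.degrees(np.arctan2(m[1],m[0]))
    print(n,'len',np.linalg.norm(d).round(3),'blade',round(a%180,1),'arm',round(b,1),'blade-arm',round((a-b+90)%180-90,1), tips[2*i:2*i+2].round(3).tolist())
q=at(t,f(220,160,[(100,380),(280,585),(235,90),(380,75),(520,55)]),.02).round(3);print('motor,battcorner,sd',q.tolist())
```

```text
fl [0.4866 0.0472 0.0695] gap 0.0024 top@66 [0.4859 0.0483 0.066 ]
fr [0.6418 0.0594 0.0655] gap 0.001 top@66 [0.6414 0.0598 0.066 ]
rl [ 0.4983 -0.1084  0.0686] gap 0.0022 top@66 [ 0.4976 -0.1078  0.066 ]
rr [ 0.6543 -0.0957  0.0629] gap 0.0017 top@66 [ 0.6532 -0.0949  0.066 ]
centre [ 0.56951738 -0.02365051] heading 1.6479094271215773 94.41825519388769
fit hubs [[0.4857, 0.0481], [0.6413, 0.0601], [0.4978, -0.1074], [0.6533, -0.0954]] resid mm [[0.1, 0.2], [0.1, -0.3], [-0.1, -0.4], [-0.1, 0.5]]
fl len 0.129 blade 12.4 arm 139.4 blade-arm 52.9 [[0.546, 0.062], [0.42, 0.034]]
fr len 0.127 blade 110.2 arm 49.4 blade-arm 60.8 [[0.618, 0.12], [0.662, 0.0]]
rl len 0.13 blade 50.3 arm -130.6 blade-arm 0.9 [[0.539, -0.057], [0.456, -0.157]]
rr len 0.136 blade 137.7 arm -40.6 blade-arm -1.7 [[0.599, -0.045], [0.699, -0.137]]
motor,battcorner,sd [[0.545, 0.131, 0.02], [0.434, 0.037, 0.02], [0.701, 0.057, 0.02], [0.707, -0.021, 0.02], [0.717, -0.097, 0.02]]
```

```bash
python3 - <<'E'
import numpy as np
def plan(h,t0,t1,al,hx,hy,r=46):
    print('start/sweep')
    for k,t in enumerate([t0]+list(np.linspace(t0,t1,7))):
        T=np.radians(t);f=abs(np.radians(t-al))
        d=6.5+hx*np.cos(f)+hy*np.sin(f)+(14 if k==0 else 0)
        print(k,round(t,1),np.round(np.array(h)+r*np.array([np.cos(T),np.sin(T)])+d*np.array([-np.sin(T),np.cos(T)]),1))
plan((485.7,48.1),12.4,-40.6,-40.6,9.5,15)
plan((641.3,60.1),110.2,49.4,49.4,15,9.5)
E
python3 -m jog '[[40,60,0,0.18],[80,110,0,0.36],[130,160,0,0.5],[180,210,0,0.604],[230,260,0,0.604],[270,320,0,0.604],[310,380,0,0.604],[330,440,0,0.604]]' -1 10
```

```text
start/sweep
0 12.4 [522.4  95.3]
1 12.4 [525.4  81.6]
2 3.6 [530.1  74.7]
3 -5.3 [533.6  66.7]
4 -14.1 [535.6  57.9]
5 -22.9 [535.9  48.7]
6 -31.8 [534.4  39.3]
7 -40.6 [531.   30.3]
start/sweep
0 110.2 [591.5  90.8]
1 110.2 [604.7  95.6]
2 100.1 [610.3 101.3]
3 89.9 [617.3 106.1]
4 79.8 [625.6 109.7]
5 69.7 [634.9 111.5]
6 59.5 [644.9 111.4]
7 49.4 [654.9 109. ]
time: 1.8
position: [0.4739, -0.2351, 0.2229]
tool_rot: [2.853, 1.313, 0.001]
ft_force: [0.1, -0.4, 0.0]
grip_width: 0.174
```

```bash
python3 -m jog '[[0,0,0,0],[0,0,0,0],[0,0,0,0],[0,0,0,0],[0,0,0,0],[0,0,0,0],[0,0,0,0],[0,0,0,0]]'
```

```text
time: 2.8
position: [0.4726, -0.2367, 0.2226]
tool_rot: [2.854, 1.314, 0.0]
ft_force: [-0.0, 0.5, 0.2]
grip_width: 0.006
```

```bash
python3 -m jog '[[8,45,0,0],[16,90,0,0],[25,140,0,0],[33,190,0,0],[41,240,0,0],[50,290,0,0],[50,332,0,0],[50,332,-40,0]]'; python3 -m jog '[[0,0,0,0],[0,0,0,0],[0,0,0,0],[0,0,0,0],[0,0,0,0],[0,0,0,0],[0,0,0,0],[0,0,0,0]]'
```

```text
time: 3.8
position: [0.5245, 0.1009, 0.1853]
tool_rot: [2.848, 1.324, 0.012]
ft_force: [0.6, -0.9, -0.3]
grip_width: 0.001
time: 4.8
position: [0.5226, 0.0953, 0.1826]
tool_rot: [2.854, 1.314, -0.0]
ft_force: [-0.5, 0.3, 0.6]
grip_width: 0.008
```

```bash
python3 -m jog '[[0,0,-25,0],[0,0,-50,0],[0,0,-75,0],[0,0,-95,0],[0,0,-110,0],[0,0,-120,0],[0,0,-126,0],[0,0,-126,0]]'
python3 - <<'E'
from h import *
a=[]
for n,x0,y0 in(('top',220,160),('scene',225,140)):
    im=cam(n)['image'][y0:y0+100,x0:x0+100,::-1]
    a.append(cv2.resize(np.clip(im*1.6,0,255).astype(np.uint8),None,fx=4,fy=4,interpolation=cv2.INTER_CUBIC))
cv2.imwrite('pics/d1.png',np.hstack(a));print(get_state()['position'],get_state()['ft_force'])
E
```

```text
time: 5.8
position: [0.5226, 0.0953, 0.0565]
tool_rot: [2.854, 1.314, -0.0]
ft_force: [-0.0, -0.6, -0.1]
grip_width: 0.006
[0.52303341 0.09539685 0.05708622] [-0.46034381  0.22784967  0.61533455]
```

View pics/d1.png

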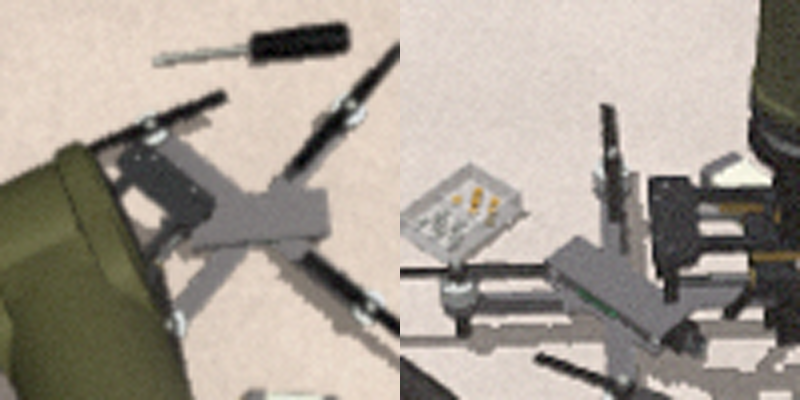

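The finger is down beside the blade with no contact, and the front-right prop hasn't moved. Next is the front-left sweep, done slowly.

```bash
python3 -m jog '[[1,-7,0,0],[3,-13,0,0],[5,-17,0,0],[7.5,-20.5,0,0],[9,-24.5,0,0],[11,-28.5,0,0],[12,-33,0,0],[13,-37.5,0,0]]'; python3 -m jog '[[0.5,-5,0,0],[0.5,-9,0,0],[0,-14,0,0],[-1,-18.5,0,0],[-2.5,-23,0,0],[-4,-26,0,0],[-4.5,-27.5,0,0],[-4.5,-27.5,0,0]]'
```

```text
time: 6.9
position: [0.5357, 0.0575, 0.0566]
tool_rot: [2.854, 1.314, 0.0]
ft_force: [-0.0, 0.9, 0.0]
grip_width: 0.009
time: 7.9
position: [0.5311, 0.0301, 0.0566]
tool_rot: [2.854, 1.313, -0.0]
ft_force: [-1.0, -0.0, 0.5]
grip_width: 0.002
```

```bash
python3 -m jog '[[7,8,0,0],[16,19,0,0],[16,19,30,0],[16,19,60,0],[30,35,60,0],[48,50,60,0],[60.5,60.5,60,0],[60.5,60.5,60,0]]'; python3 -m jog '[[0,0,-15,0],[0,0,-30,0],[0,0,-45,0],[0,0,-55,0],[0,0,-60,0],[0,0,-60,0],[0,0,-60,0],[0,0,-60,0]]'
python3 - <<'E'
from h import *
a=[]
for n,x0,y0 in(('top',220,160),('scene',235,140)):
    im=cam(n)['image'][y0:y0+110,x0:x0+100,::-1]
    a.append(cv2.resize(np.clip(im*1.6,0,255).astype(np.uint8),None,fx=4,fy=4,interpolation=cv2.INTER_CUBIC))
cv2.imwrite('pics/d2.png',np.hstack(a))
E
```

```text
time: 8.9
position: [0.592, 0.0925, 0.1163]
tool_rot: [-2.851, -1.316, -0.0]
ft_force: [-0.0, -1.0, -0.4]
grip_width: 0.01
time: 9.9
position: [0.592, 0.0908, 0.0571]
tool_rot: [2.853, 1.313, 0.001]
ft_force: [-0.2, -0.1, -0.5]
grip_width: 0.003
```

View pics/d2.png

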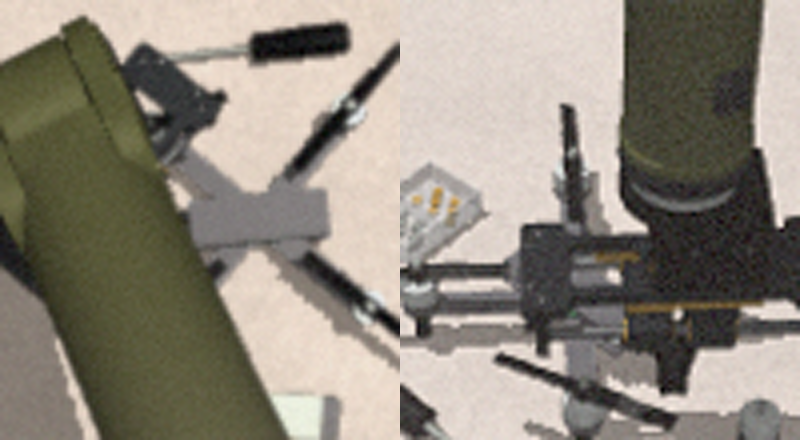

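The front-right blade is untouched and the finger sits beside it. The front-left blade's inner end now shows over its arm, near (215,268). Next is the front-right sweep.

```bash
python3 -m jog '[[6,2.5,0,0],[13,5,0,0],[16,7.5,0,0],[19,10.5,0,0],[22.5,13,0,0],[26,15.5,0,0],[30,17.5,0,0],[34,19,0,0]]'; python3 -m jog '[[4.5,1,0,0],[9.5,1.5,0,0],[14.5,1.8,0,0],[19.5,1.5,0,0],[24,0.5,0,0],[27.5,-0.3,0,0],[29,-0.8,0,0],[29,-0.8,0,0]]'; python3 -m jog '[[-6,7,0,0],[-14,16,0,0],[-14,16,30,0],[-14,16,60,0],[-14,16,110,0],[-14,16,140,0],[-14,40,140,0],[-14,80,140,0]]';python3 -m jog '[[0,50,0,0],[0,100,0,0],[0,150,0,0],[0,200,0,0],[0,240,0,0],[0,250,0,0],[0,250,0,0],[0,250,0,0]]'
python3 - <<'E'
from h import *
def crop(n,x0,y0,k):
    im=np.mean([cam(n)['image'].astype(float) for _ in range(6)],0)
    cv2.imwrite(f'pics/e{n}.png',cv2.resize(np.clip(im[y0:y0+100,x0:x0+133]*1.6,0,255).astype(np.uint8)[:,:,::-1],None,fx=k,fy=k,interpolation=cv2.INTER_CUBIC))
crop('top',220,160,6);crop('scene',205,155,6);print(get_state()['time'])
E
```

```text
time: 11.0
position: [0.6259, 0.1099, 0.0566]
tool_rot: [2.854, 1.314, 0.0]
ft_force: [-0.3, -0.4, 0.4]
grip_width: 0.004
time: 12.0
position: [0.6547, 0.1089, 0.0566]
tool_rot: [2.854, 1.314, 0.0]
ft_force: [-0.6, -0.5, -1.0]
grip_width: 0.005
time: 13.0
position: [0.6408, 0.1884, 0.1973]
tool_rot: [2.854, 1.309, 0.001]
ft_force: [0.9, 0.6, -0.3]
grip_width: 0.01
time: 14.0
position: [0.6416, 0.4368, 0.1968]
tool_rot: [2.854, 1.31, 0.0]
ft_force: [1.1, -0.2, 0.6]
grip_width: 0.006
14.6
```

View pics/etop.png

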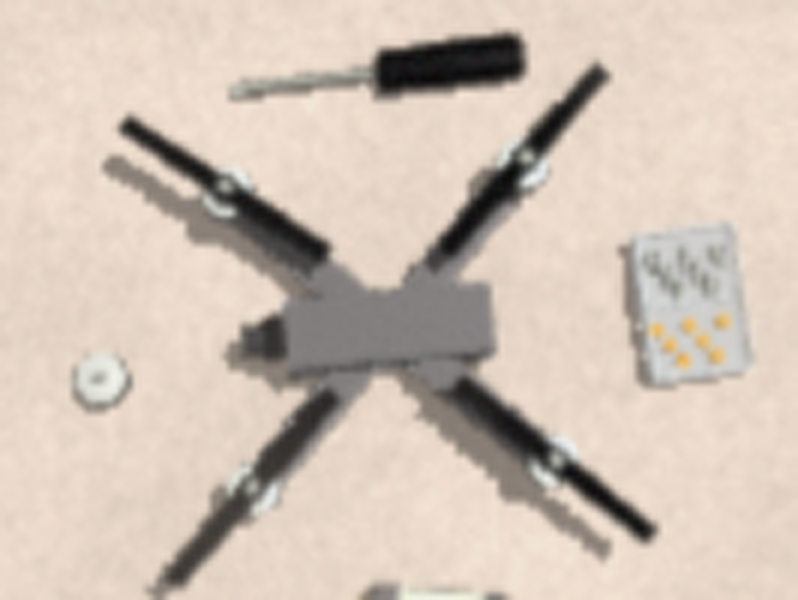

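View pics/escene.png

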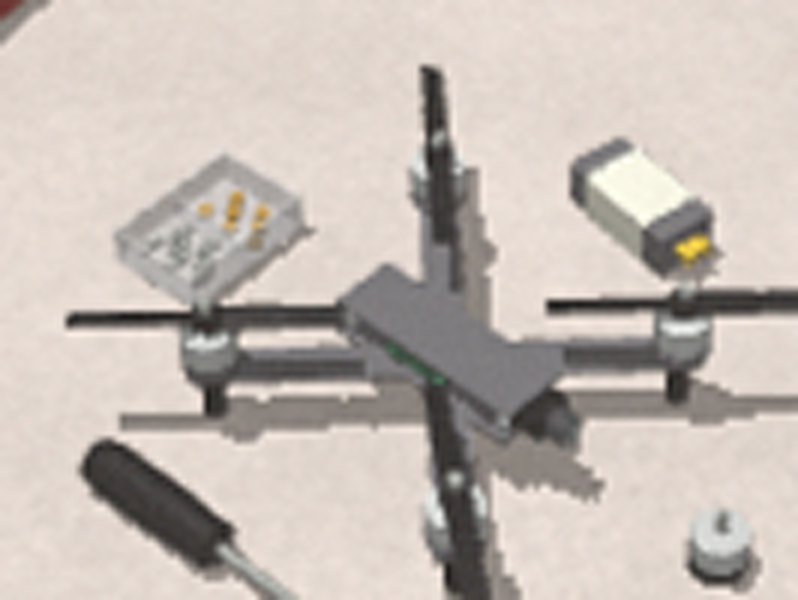

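Both blades now look parked, at front right (125,123)–(325,255) and front left (333,393)–(175,578). The hubs haven't moved. I'll check the angles in numbers.

Run:
```python
from h import *
t=cam('top');f=lambda L:np.array([[220+a/6,160+b/6] for a,b in L])-.4
im=cv2.imread('pics/etop.png').max(2)
for n,p,q,arm in(('fl',(333,393),(175,578),139.4),('fr',(125,123),(325,255),49.4),('rl',(455,380),(653,538),49.4),('rr',(430,265),(602,70),139.4)):
    m=np.zeros_like(im);cv2.line(m,p,q,255,44)
    y,x=np.nonzero((m>0)&(im<95));w=at(t,f(np.c_[x,y]),.063)[:,:2]
    vx,vy=cv2.fitLine(w.astype(np.float32),cv2.DIST_HUBER,0,.001,.001)[:2,0]
    d=np.diff(at(t,f([p,q]),.063)[:,:2],axis=0)[0]
    g=lambda a,b:round((np.degrees(np.arctan2(b,a))-arm+90)%180-90,1)
    print(n,'off arm: fit',g(vx,vy),'tips',g(*d),len(x))
```

```text
fl off arm: fit -0.9 tips -0.8 4606
fr off arm: fit 3.9 tips 6.0 5304
rl off arm: fit 3.0 tips 0.9 5579
rr off arm: fit -0.9 tips -1.7 5140
```

Front left is good. Front right is still about 4–6° off, so it is inside the limit but worth a small extra nudge of about 3 mm at the fingertip.

```bash
python3 -m jog '[[0,-50,0,0],[0,-100,0,0],[0,-150,0,0],[0,-200,0,0],[0,-240,0,0],[0,-290,0,0],[0,-314,0,0],[0,-314,0,0]]'; python3 -m jog '[[0,0,-40,0],[0,0,-80,0],[0,0,-110,0],[0,0,-130,0],[0,0,-140,0],[0,0,-140,0],[0,0,-140,0],[0,0,-140,0]]'
```

```text
time: 15.65
position: [0.6412, 0.1219, 0.1966]
tool_rot: [2.856, 1.306, -0.0]
ft_force: [-0.7, 0.8, 1.0]
grip_width: 0.004
time: 16.65
position: [0.6414, 0.1251, 0.0578]
tool_rot: [2.853, 1.313, 0.003]
ft_force: [0.5, -0.2, -0.3]
grip_width: 0.003
```

```bash
python3 -m jog '[[4,-5,0,0],[8,-10,0,0],[11,-13,0,0],[13,-15,0,0],[15,-16.5,0,0],[16,-18,0,0],[16,-18,0,0],[16,-18,0,0]]'; python3 -m jog '[[-7,8,0,0],[-16,18,0,0],[-16,18,40,0],[-16,18,90,0],[-16,18,140,0],[-16,50,140,0],[-16,90,140,0],[-16,130,140,0]]';python3 -m jog '[[0,50,0,0],[0,100,0,0],[0,150,0,0],[0,190,0,0],[0,190,0,0],[0,190,0,0],[0,190,0,0],[0,190,0,0]]'
python3 - <<'E'
from h import *
im=np.mean([cam('top')['image'].astype(float) for _ in range(6)],0)
o=cv2.resize(np.clip(im[160:260,220:353]*1.6,0,255).astype(np.uint8)[:,:,::-1],None,fx=6,fy=6,interpolation=cv2.INTER_CUBIC)
cv2.imwrite('pics/f.png',o);print(get_state()['time'])
E
```

```text
time: 17.65
position: [0.6565, 0.107, 0.0566]
tool_rot: [2.854, 1.314, -0.0]
ft_force: [-0.1, 0.1, 0.3]
grip_width: 0.004
time: 18.65
position: [0.6397, 0.2388, 0.1969]
tool_rot: [2.853, 1.314, 0.0]
ft_force: [0.0, 0.4, -0.7]
grip_width: 0.006
time: 19.65
position: [0.6414, 0.4254, 0.1969]
tool_rot: [2.854, 1.31, 0.001]
ft_force: [-0.2, -0.8, 0.1]
grip_width: 0.005
19.95
```

View pics/f.png

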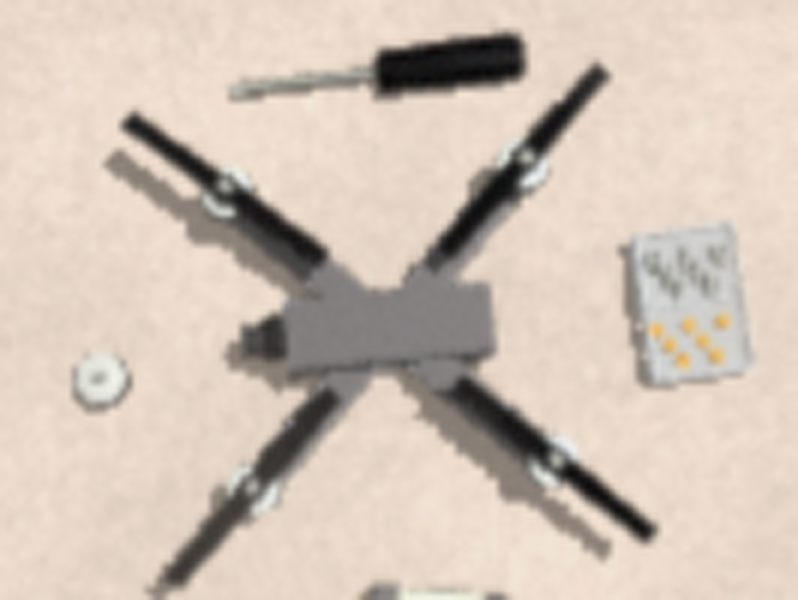

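FR tips are now at about (128,120)–(322,260). That is within about 3° of the parallel rear-left blade, nothing else has moved, and the arm is clear.

```bash
python3 -c "from bench import *; print(close_job())"
```

```text
the job is handed in; nothing more can be done
None
```

Both front propellers are parked along their arms, and I handed the job in at about 20 s of the 45 s allowed. I swept each one round with the shut fingertips, then gave the front-right one a small second nudge.

- **Front left:** it measured about 1° off its arm in the overhead view after the sweep.
- **Front right:** after the first sweep, two methods disagreed, one giving 4° and the other 6° off. After the nudge it is about 3° off, judged by comparing its blade tips with the rear-left blade. I did not rerun the full fit for that last figure. The limit is 8°.
- **Rear propellers:** a pixel-fit check gave 3° for rear left and 1° for rear right. The tip-to-tip figures were 1° and 2°. I saw no change in either during the job.
- **Everything else:** the hubs are at the same pixels as at the start, so the drone did not shift visibly. The tray, spare motor and screwdriver, and the visible edge of the battery, look unmoved in the last picture. The multimeter and mug were outside it, so I did not recheck them.
- **Forces:** readings at the end of each move stayed within about 1 N, which is the sensor noise. The arm finished about 0.36 m away from the drone and 0.2 m up, touching nothing.

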